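# Stand the medal case's lid to match its twin

### The arm

A 6-joint arm with a two-finger parallel gripper is mounted at the origin on the work surface. World frame = base frame: x ahead of the robot, y to its left, z up, the work surface at z = 0. Lengths are in m, angles in degrees, forces in N, time in s.
With the tool pointing down it reaches from about 0.3 to 0.75 m from the base axis. Payload 8.5 kg.
Tool frame: the origin (TCP) lies on the centre line of the jaws, within the pads' length; the fingertips stand 19 mm ahead of it and the grasp point (between the pads) is the TCP (env.tcp_to_tips is the z of the fingertips in the tool frame, in m); z points along the fingers, y is the line along which they close (so a half turn about z gives the same grasp; the last joint's range is limited). The gripper opens to 85 mm and grips with 20 to 120 N. Pads are 22 mm wide; open, the fingers measure 114 mm over their backs; the gripper's body (76 mm by 85 mm) begins 54 mm behind the grasp point. The pads swing forward as they close: fully open they stand 13 mm farther back than shut.
Start: joints at [60.831, 21.807, 74.336, -0, 83.858, -12.336], TCP at [0.159, 0.526, 0.25] pointing down, gripper open.
Joint ranges: [-178.18, 178.18], [-50.72, 133.34], [12.68, 142.11], [-81.47, 261.47], [9.98, 163.14], [-165.26, 165.26]. Speed limits (degrees/s): [136.94, 136.94, 180, 180, 180, 180].

### API

Orientations are given as a 3x3 rotation matrix whose columns are the frame's x, y, z axes.
In Python, from rig import env gives the robot as it stands.
- The arm moves only by the tool servo_tool, never from a script. Its argument "steps" is a list of rows, each an object of numbers: "tx", "ty", "tz": the shift along the world's x, y, z in cm; "yaw": the turn about the world's z in degrees; "claw": the finger opening in cm, from 0 to 8.54. In form: [{"tx": .., "ty": .., "tz": .., "yaw": .., "claw": ..}, ...]. A call has 1 to 20 rows; each row shifts and turns the commanded pose from where the row before left it; what a row does not reach is not made up. A row lasts 1/10 s, in which the tool goes at most 50 mm and 8.59 degrees, less where a joint would pass 70% of its speed; a pose out of reach is approached as far as the arm can. A call with a gripper value outside its range is refused whole. The fingers move at their own pace and stop on an object; "newtons" is the grip in N (left out, the last holds). Time passes only in rows, so rows that do not move let the fingers close. It gives the time, the measured TCP pose, the force, the opening and the grip force at its end, in the units of the state.
- env.observe(): the state, without advancing time (a new reading comes with each control period).
- env.get_image(name): name is "scene" or "top" or "wrist"; returns (picture, depth): 384x512x3 uint8, red, green, blue; 384x512 float32, m along the optical axis (not along the pixel's ray), 0 where there is no reading.
- env.camera_model(name): a dict with "fovy" (degrees; the focal length in pixels is half the picture's height over the tangent of half this angle, whatever the lens; pixels are square), "cx", "cy" (the principal point, pixels), "T" (4x4, takes a point from camera to world coordinates). Camera axes: x right, y down, z forward; pixel columns grow to the right and rows downward; lengths in m; the calibration is good to about 2 mm. A picture is of the moment at which its call begins: read the wrist's pose just before it. camera_model takes no time and is no camera call; for the wrist camera it gives the pose at the moment of the call.
- env.close_job(): hands the job in; it is judged then, once.
The state is a dict: "time_s": time; "q": joint angles; "qvel": joint speeds; "joint_efforts": joint torques, N m; "position": TCP position; "tool_rot": TCP orientation; "ft_force": force on the tool from outside, world axes, zero at the start; "wrist_torque": the same for the moment, N m; "grip_width": finger opening in m; "gripper_force": force on a finger pad.
Only numpy, scipy, OpenCV 4.12 (cv2) and the standard library are available. Lean on these libraries where they do the work, as an engineer would, in place of code of your own. Each camera call takes 0.05 s, during which the arm holds its last target. There are 200 camera calls.

### The job

Of the two medal cases side by side on the plinth, one is shut: fold its lid open and leave it standing by itself at the same lean as the open lid of its twin, so that the two lids look parallel from the side. The hinge is stiff and the lid swings back some way when you let go, so what counts is where it rests once released. Leave the twin's lid, the tumblers, the ashtray and the tin as they are.

Things in the scene. Friction and masses are not known exactly. Their poses are not given: they have to be found in the camera images.
- case_a: The shut medal case (left or right of the pair): dark wooden open-topped box 130 mm deep (its x), 120 mm wide (its y), 50 mm high, walls 7 mm, fixed to the plinth. Origin: centre of its underside, 10 mm above the shelf. Its front faces its own -x, roughly to the robot; z up. Inside: a grey pad (top 21 mm above the underside) and a flat round medal.
- lid_a: The lid of the shut case: stiff dark wooden panel 134 mm long (its x), 124 mm wide (its y), 10 mm thick, with a pull tab; 0.18 to 0.35 kg. Origin on the hinge line, mid-width. The panel runs from the hinge along its own -x; inner face z = 0, outer face z = 10 mm. Shut, its axes equal the case's; it swings up and back about +y. Angle between its z and vertical: 0 shut, 1.57 upright, more leans back, rests at 2.1 rad at most.
- lid_a_tab (a point): Middle of the end of the lid's pull tab, at half its thickness, 174 mm from the hinge; axes as the lid's. The tab is 28 mm wide (its y), 10 mm thick and 40 mm long (134 to 174 mm from the hinge), mid-width, in line with the panel; shut, it juts out level in front of the case, its underside 60 mm above the shelf, nothing under it. No latch. Moving it takes about 2 to 6 N.
- lid_a_hinge (a point): Hinge of that lid (on the lid's origin, 65 mm behind the case's centre, 50 mm above its underside). Friction holds the lid wherever it rests, but the hinge gives: pushed open, the lid runs ahead, and on release it springs back towards shut by an amount not known beforehand (less than 0.5 rad), then stays. Pushed towards shut it hardly springs.
- case_b: The twin case, identical, its lid standing open; parallel to the shut case on the same plinth, centres 180 mm apart (60 mm gap). Origin and axes as case_a.
- lid_b: The twin's lid, same make, origin and axes as lid_a; it stands open at 1.2 to 1.87 rad (different every time). This is the lean to match.
- lid_b_tab (a point): End of the twin's pull tab, as lid_a_tab.
- plinth: Flat grey laminate board fixed on the shelf, 150 mm (its x) by 330 mm (its y) by 10 mm thick, under both cases. Origin: centre of its underside.
- tumbler_1: Empty crystal tumbler, 88 mm tall, 78 mm across the mouth; origin centre of underside. Bystander.
- tumbler_2: Second tumbler, same. Bystander.
- ashtray: Green glass ashtray, 112 mm across, 34 mm high; origin centre of underside. Bystander.
- tin: Round aluminium tin with lid, 87 mm across, 46 mm high; origin centre of underside. Bystander.

How it is judged:
By the outcome, as a careful person would: the job done as asked, in the order asked, and still so for the second after the job is handed in, with the robot touching nothing.
It also fails if it takes over 64 s, if anything falls off the work surface, if the arm or the gripper's body presses on something with over 40 N, if the wrist force passes 120 N, or if a joint passes its speed limit or range.

## Working session

There is one attempt and no reset: what is moved stays moved. The work goes in short steps, Python scripts to look and compute and a tool call to move; the robot and the scene stay as the last step left them, time stands still between calls to the robot, and variables do not carry over. Pictures are saved under pics/ and viewed, at most 10 in all, crops included, and the job is handed in when it is done.

Besides the shell and the picture viewer there is one more tool, called after ">>>" by a JSON object that holds its "api" and its "payload". servo_tool: Moves the arm, as the interface text tells. Its arguments: {"type":"object","properties":{"steps":{"type":"array"},"newtons":{"type":"number"}},"required":["steps"]}

```bash
mkdir -p pics
cat > h.py <<'E'
import numpy as np, cv2
from rig import env
def snap(n):
    m=env.camera_model(n); im,d=env.get_image(n)
    f=im.shape[0]/2/np.tan(np.radians(m["fovy"])/2)
    v,u=np.indices(d.shape)
    P=np.stack([(u-m["cx"])/f*d,(v-m["cy"])/f*d,d],-1)
    W=P@m["T"][:3,:3].T+m["T"][:3,3]
    W[d==0]=np.nan
    return im,W,m,f
def save(im,p): cv2.imwrite("pics/"+p,cv2.cvtColor(im,cv2.COLOR_RGB2BGR))
E
python3 - <<'E'
from h import *
for n in("scene","top"):
    im,W,m,f=snap(n); np.save(n+"W.npy",W); save(im,n+"1.png"); print(n,m["T"].round(3).tolist(),f)
a=cv2.imread("pics/scene1.png");b=cv2.imread("pics/top1.png")
print(env.observe())
E
```

```text
scene [[-0.78, 0.501, -0.374, 1.065], [0.625, 0.622, -0.471, 0.552], [-0.003, -0.602, -0.799, 1.056], [0.0, 0.0, 0.0, 1.0]] 449.56400167780896
top [[-0.044, -0.979, 0.2, 0.325], [-0.999, 0.044, -0.004, -0.022], [-0.005, -0.2, -0.98, 1.445], [0.0, 0.0, 0.0, 1.0]] 457.8681916658305
{'time_s': 0.1, 'q': array([ 6.08292758e+01,  2.18392724e+01,  7.43801880e+01, -1.76508440e-03,
        8.38566587e+01, -1.23344660e+01]), 'qvel': array([ 0.01849799, -0.08078699, -0.15877215, -0.03933798, -0.01282301,
       -0.01050188]), 'joint_efforts': array([ 4.39880183e-03, -4.49216259e+01, -2.31660265e+01, -9.37802974e-05,
        3.64763444e-03, -1.66136749e-05]), 'position': array([0.15918062, 0.52621562, 0.24975473]), 'tool_rot': array([[-9.57137281e-01,  2.89633975e-01, -6.20797676e-04],
       [ 2.89634529e-01,  9.57136594e-01, -1.17496175e-03],
       [ 2.53879332e-04, -1.30440413e-03, -9.99999117e-01]]), 'ft_force': array([0.17464939, 0.4378849 , 0.49007316]), 'wrist_torque': array([-0.06075055, -0.01882844,  0.00164184]), 'gripper_force': 0.0, 'grip_width': 0.08549924420438924}
```

View pics/scene1.png

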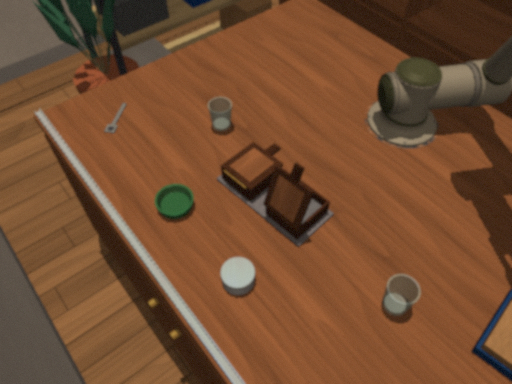

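View pics/top1.png

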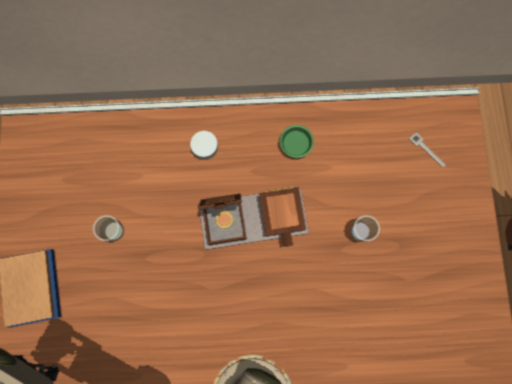

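The top view shows the shut case on the right at (283,212) with its tab at (286,240), so it lies on the robot's -y side. The twin is on the left at (224,220), with its lid standing along its far edge. Next I'll fit the geometry.

Run:
```python
from h import *
T=np.load("topW.npy");S=np.load("sceneW.npy")
print("top shut c",T[212,283],"tab",T[238:246:2,286],"twin",T[220,224],"lidtop",T[198:210:2,222])
# lid A top plane
def box(W,y0,x0,y1,x1): return W[y0:y1,x0:x1].reshape(-1,3)
A=box(T,180,190,260,320); A=A[np.isfinite(A[:,0])]
h=A[(A[:,2]>.062)&(A[:,2]<.08)&(A[:,1]<-.02)]
print(len(h),h.min(0),h.max(0))
r=cv2.minAreaRect((h[:,:2]*1000).astype(np.float32));print(r)
pl=A[(A[:,2]>.006)&(A[:,2]<.03)]
al=A[(A[:,2]>.005)];print("plinth+all",cv2.minAreaRect((al[:,:2]*1000).astype(np.float32)))
B=box(S,140,210,250,340);B=B[np.isfinite(B[:,0])]
print("surface z",np.nanmedian(S[230:260,200:215,2]),np.nanmedian(T[260:280,200:300,2]))
hi=B[B[:,2]>.085];print(len(hi),hi.min(0),hi.max(0))
c=hi.mean(0);u,s,v=np.linalg.svd(hi-c);print(c,s,v)
im=cv2.imread("pics/scene1.png")[130:250,200:350];cv2.imwrite("pics/c1.png",cv2.resize(im,None,fx=5,fy=5,interpolation=2))
```

```text
top shut c [ 0.53819461 -0.11893046  0.07130406] tab [[ 0.45923811 -0.12349585  0.06948002]
 [ 0.45341632 -0.12327432  0.06767359]
 [ 0.44692532 -0.1225034   0.07336355]
 [ 0.44097479 -0.12215252  0.07334712]] twin [0.52719586 0.06297505 0.03344274] lidtop [[0.58138124 0.06189104 0.11478438]
 [0.56815005 0.05964844 0.15320775]
 [0.5561066  0.05768169 0.18710294]
 [0.54468147 0.0558126  0.21930591]
 [0.53821369 0.05563442 0.22479778]
 [0.56562646 0.06815429 0.03120838]]
1906 [ 0.43519747 -0.18595865  0.0620553 ] [ 0.61632172 -0.05127666  0.07965839]
((524.158935546875, -120.303955078125), (177.31808471679688, 124.22850799560547), 6.419672966003418)
plinth+all ((530.7423095703125, -30.319747924804688), (406.59814453125, 252.63755798339844), 87.42891693115234)
surface z -0.00010546173184589058 -0.00038629057244854437
1787 [0.53677246 0.00318414 0.08506407] [0.60309779 0.13135367 0.22920594]
[0.57271353 0.07061854 0.14782875] [1.62966526 1.47004716 0.08875264] [[-0.33494087 -0.08168361  0.93869185]
 [-0.13183069  0.99049874  0.03915239]
 [ 0.93297121  0.11063466  0.34252692]]
```

View pics/c1.png

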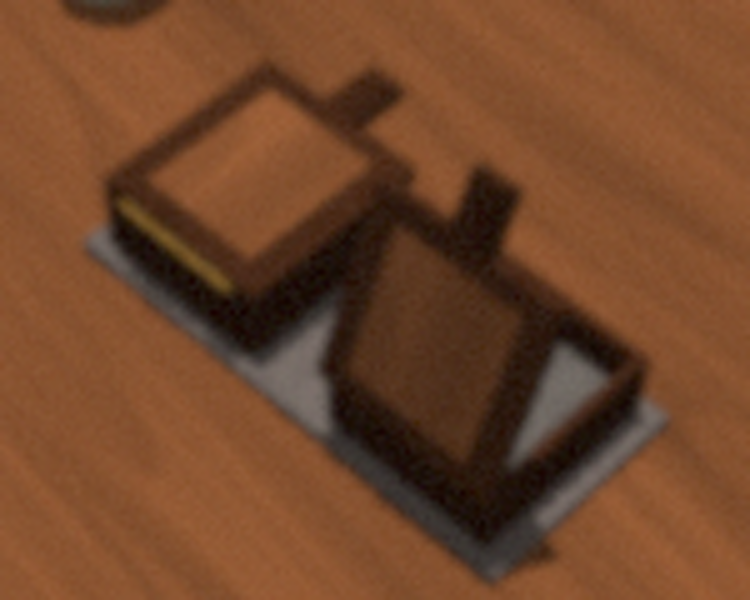

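The twin's lid normal gives a lean of about 1.22 rad (70°). The case yaw is about 6.5°, and lid_a's hinge is near (0.611, -0.1105, 0.060). I'll grip the tab by its sides about 158 mm from the hinge and follow the arc. First I move above the tab.

>>> {"api": "servo_tool", "payload": {"steps": [{"tx":1.48,"ty":-3.28,"yaw":1.17,"claw":8.5},{"tx":1.48,"ty":-3.28,"yaw":1.17},{"tx":1.48,"ty":-3.28,"yaw":1.17},{"tx":1.48,"ty":-3.28,"yaw":1.17},{"tx":1.48,"ty":-3.28,"yaw":1.17},{"tx":1.48,"ty":-3.28,"yaw":1.17},{"tx":1.48,"ty":-3.28,"yaw":1.17},{"tx":1.48,"ty":-3.28,"yaw":1.17},{"tx":1.48,"ty":-3.28,"yaw":1.17},{"tx":1.48,"ty":-3.28,"yaw":1.17},{"tx":1.48,"ty":-3.28,"yaw":1.17},{"tx":1.48,"ty":-3.28,"yaw":1.17},{"tx":1.48,"ty":-3.28,"yaw":1.17},{"tx":1.48,"ty":-3.28,"yaw":1.17},{"tx":1.48,"ty":-3.28,"yaw":1.17},{"tx":1.48,"ty":-3.28,"yaw":1.17},{"tx":1.48,"ty":-3.28,"yaw":1.17},{"tx":1.48,"ty":-3.28,"yaw":1.17},{"tx":1.48,"ty":-3.28,"yaw":1.17},{"tx":1.48,"ty":-3.28,"yaw":1.17}]}}

```text
invalid input at $.steps[0]: expected keys tx, ty, tz, yaw, claw
```

>>> {"api": "servo_tool", "payload": {"steps": [{"tx":1.48,"ty":-3.28,"tz":0,"yaw":1.17,"claw":8.5},{"tx":1.48,"ty":-3.28,"tz":0,"yaw":1.17,"claw":8.5},{"tx":1.48,"ty":-3.28,"tz":0,"yaw":1.17,"claw":8.5},{"tx":1.48,"ty":-3.28,"tz":0,"yaw":1.17,"claw":8.5},{"tx":1.48,"ty":-3.28,"tz":0,"yaw":1.17,"claw":8.5},{"tx":1.48,"ty":-3.28,"tz":0,"yaw":1.17,"claw":8.5},{"tx":1.48,"ty":-3.28,"tz":0,"yaw":1.17,"claw":8.5},{"tx":1.48,"ty":-3.28,"tz":0,"yaw":1.17,"claw":8.5},{"tx":1.48,"ty":-3.28,"tz":0,"yaw":1.17,"claw":8.5},{"tx":1.48,"ty":-3.28,"tz":0,"yaw":1.17,"claw":8.5},{"tx":1.48,"ty":-3.28,"tz":0,"yaw":1.17,"claw":8.5},{"tx":1.48,"ty":-3.28,"tz":0,"yaw":1.17,"claw":8.5},{"tx":1.48,"ty":-3.28,"tz":0,"yaw":1.17,"claw":8.5},{"tx":1.48,"ty":-3.28,"tz":0,"yaw":1.17,"claw":8.5},{"tx":1.48,"ty":-3.28,"tz":0,"yaw":1.17,"claw":8.5},{"tx":1.48,"ty":-3.28,"tz":0,"yaw":1.17,"claw":8.5},{"tx":1.48,"ty":-3.28,"tz":0,"yaw":1.17,"claw":8.5},{"tx":1.48,"ty":-3.28,"tz":0,"yaw":1.17,"claw":8.5},{"tx":1.48,"ty":-3.28,"tz":0,"yaw":1.17,"claw":8.5},{"tx":1.48,"ty":-3.28,"tz":0,"yaw":1.17,"claw":8.5}]}}

```text
time_s: 2.1
position: [0.4555, -0.131, 0.2501]
tool_rot: [[-0.993, -0.115, -0.0], [-0.115, 0.993, 0.0], [0.0, 0.0, -1.0]]
ft_force: [0.6, 1.9, 0.9]
grip_width: 0.0849
gripper_force: 0.0
```

Run:
```python
from h import *
im,W,m,f=snap("wrist");save(im,"w1.png");print(env.observe()["position"])
P=W.reshape(-1,3);P=P[np.isfinite(P[:,0])]
h=P[(P[:,2]>.055)&(P[:,2]<.085)]
print(len(h),h.min(0),h.max(0))
u=np.array([np.cos(np.radians(6.5)),np.sin(np.radians(6.5))]);v=np.array([-u[1],u[0]])
h2=h[(h[:,:2]@u<np.array([.611,-.1105])@u-.138)]
if len(h2): print("tab",(h2[:,:2]@u).min(),(h2[:,:2]@u).max(),(h2[:,:2]@v).min(),(h2[:,:2]@v).max(),"tcp",env.observe()["position"][:2]@u,env.observe()["position"][:2]@v,np.median(h2[:,2]))
```

```text
[ 0.45748812 -0.13521724  0.24971095]
18900 [ 0.43637002 -0.38193398  0.05501656] [0.61676864 0.13001916 0.08499824]
tab 0.3974660930767439 0.45655310227478996 -0.4363789949925201 -0.1627087646277818 tcp 0.4392402987361487 -0.18613716981184505 0.06977386975205424
```

View pics/w1.png

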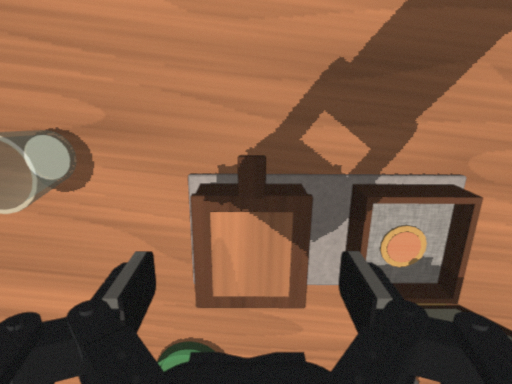

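The wrist view shows the tab at columns 238–266, rows 156–185, and the shut lid at (252,250), nearly centred between the fingers. Next I measure its exact position.

Run:
```python
from h import *
im,W,m,f=snap("wrist");o=env.observe()["position"];print(o)
u=np.array([np.cos(np.radians(6.5)),np.sin(np.radians(6.5))]);v=np.array([-u[1],u[0]])
R=W[145:315,185:320].reshape(-1,3);h=R[(R[:,2]>.062)&(R[:,2]<.08)]
print(cv2.minAreaRect((h[:,:2]*1000).astype(np.float32)))
a,b=h[:,:2]@u,h[:,:2]@v
t=a<a.min()+.03
print("u",a.min(),a.max(),"v all",b[~t].min(),b[~t].max(),"tab v",b[t].min(),b[t].max(),"z",np.median(h[:,2]),"tcp",o[:2]@u,o[:2]@v)
for y in (160,170,180): print(W[y,252])
```

```text
[ 0.45635394 -0.13277869  0.24955297]
((524.115234375, -118.3281021118164), (174.01255798339844, 124.10745239257812), 6.494271278381348)
u 0.42034519122803926 0.5943516634955557 v all -0.23895730023584524 -0.1148426951151063 tab v -0.19046732424702895 -0.1626698518925957 z 0.07021947224555916 tcp 0.43838945281097497 -0.1835858977227598
[ 0.44345377 -0.13135845  0.07122194]
[ 0.45356519 -0.13013295  0.06990799]
[ 0.46398379 -0.12886949  0.06850006]
```

>>> {"api": "servo_tool", "payload": {"newtons": 25, "steps": [{"tx":-0.14,"ty":0.4,"tz":0,"yaw":0,"claw":8.5},{"tx":0,"ty":0,"tz":-3,"yaw":0,"claw":8.5},{"tx":0,"ty":0,"tz":-3,"yaw":0,"claw":8.5},{"tx":0,"ty":0,"tz":-3,"yaw":0,"claw":8.5},{"tx":0,"ty":0,"tz":-3,"yaw":0,"claw":8.5},{"tx":0,"ty":0,"tz":-3,"yaw":0,"claw":8.5},{"tx":0,"ty":0,"tz":-2,"yaw":0,"claw":8.5},{"tx":0,"ty":0,"tz":-1.5,"yaw":0,"claw":8.5},{"tx":0,"ty":0,"tz":0,"yaw":0,"claw":8.5},{"tx":0,"ty":0,"tz":0,"yaw":0,"claw":6},{"tx":0,"ty":0,"tz":0,"yaw":0,"claw":4}]}}

```text
time_s: 3.3
position: [0.4541, -0.1253, 0.0664]
tool_rot: [[-0.993, -0.115, 0.001], [-0.115, 0.993, -0.001], [-0.001, -0.001, -1.0]]
ft_force: [-0.1, -0.2, -0.2]
grip_width: 0.0586
gripper_force: 0.0
```

>>> {"api": "servo_tool", "payload": {"newtons": 25, "steps": [{"tx":0,"ty":0,"tz":0,"yaw":0,"claw":3},{"tx":0,"ty":0,"tz":0,"yaw":0,"claw":2},{"tx":0,"ty":0,"tz":0,"yaw":0,"claw":2},{"tx":0,"ty":0,"tz":0,"yaw":0,"claw":2},{"tx":0,"ty":0,"tz":0,"yaw":0,"claw":2}]}}

```text
time_s: 3.8
position: [0.4542, -0.1265, 0.0661]
tool_rot: [[-0.993, -0.114, 0.001], [-0.114, 0.993, -0.002], [-0.001, -0.002, -1.0]]
ft_force: [-2.1, -4.3, 4.2]
grip_width: 0.0274
gripper_force: 29.1
```

Run:
```python
import numpy as np
R,h=15.73,.6;t=np.radians(np.arange(0,81,5))
a=-R*np.cos(t)+h*np.sin(t);z=R*np.sin(t)+h*np.cos(t)
x=(a-a[0])*np.cos(np.radians(6.5));y=(a-a[0])*np.sin(np.radians(6.5))
for p in np.diff(np.round(np.c_[x,y,z-z[0]],2),axis=0).round(2): print(p.tolist())
```

```text
[0.11, 0.01, 1.37]
[0.23, 0.03, 1.35]
[0.35, 0.04, 1.33]
[0.46, 0.05, 1.29]
[0.57, 0.07, 1.25]
[0.67, 0.07, 1.19]
[0.78, 0.09, 1.13]
[0.87, 0.1, 1.06]
[0.96, 0.11, 0.98]
[1.04, 0.12, 0.89]
[1.11, 0.12, 0.79]
[1.18, 0.14, 0.69]
[1.23, 0.14, 0.59]
[1.28, 0.15, 0.48]
[1.32, 0.15, 0.36]
[1.34, 0.15, 0.25]
```

>>> {"api": "servo_tool", "payload": {"newtons": 25, "steps": [{"tx":0.11,"ty":0.01,"tz":1.37,"yaw":0,"claw":2},{"tx":0.23,"ty":0.03,"tz":1.35,"yaw":0,"claw":2},{"tx":0.35,"ty":0.04,"tz":1.33,"yaw":0,"claw":2},{"tx":0.46,"ty":0.05,"tz":1.29,"yaw":0,"claw":2},{"tx":0.57,"ty":0.07,"tz":1.25,"yaw":0,"claw":2},{"tx":0.67,"ty":0.07,"tz":1.19,"yaw":0,"claw":2},{"tx":0.78,"ty":0.09,"tz":1.13,"yaw":0,"claw":2},{"tx":0.87,"ty":0.1,"tz":1.06,"yaw":0,"claw":2}]}}

```text
time_s: 4.6
position: [0.4939, -0.122, 0.1652]
tool_rot: [[-0.993, -0.114, -0.002], [-0.114, 0.993, -0.002], [0.002, -0.002, -1.0]]
ft_force: [-0.7, -7.2, -8.0]
grip_width: 0.0276
gripper_force: 27.5
```

>>> {"api": "servo_tool", "payload": {"newtons": 25, "steps": [{"tx":0.96,"ty":0.11,"tz":0.98,"yaw":0,"claw":2},{"tx":1.04,"ty":0.12,"tz":0.89,"yaw":0,"claw":2},{"tx":1.11,"ty":0.12,"tz":0.79,"yaw":0,"claw":2},{"tx":1.18,"ty":0.14,"tz":0.69,"yaw":0,"claw":2},{"tx":1.23,"ty":0.14,"tz":0.59,"yaw":0,"claw":2},{"tx":1.28,"ty":0.15,"tz":0.48,"yaw":0,"claw":2},{"tx":1.32,"ty":0.15,"tz":0.36,"yaw":0,"claw":2},{"tx":1.34,"ty":0.15,"tz":0.25,"yaw":0,"claw":2},{"tx":0,"ty":0,"tz":0,"yaw":0,"claw":2},{"tx":0,"ty":0,"tz":0,"yaw":0,"claw":2}]}}

```text
time_s: 5.6
position: [0.5886, -0.1114, 0.2154]
tool_rot: [[-0.994, -0.114, -0.001], [-0.114, 0.994, -0.002], [0.001, -0.002, -1.0]]
ft_force: [-2.1, -6.2, 0.2]
grip_width: 0.0277
gripper_force: 29.6
```

>>> {"api": "servo_tool", "payload": {"steps": [{"tx":0,"ty":0,"tz":0,"yaw":0,"claw":4},{"tx":0,"ty":0,"tz":0,"yaw":0,"claw":6},{"tx":0,"ty":0,"tz":0,"yaw":0,"claw":6},{"tx":0,"ty":0,"tz":0,"yaw":0,"claw":6},{"tx":0,"ty":0,"tz":0,"yaw":0,"claw":6},{"tx":0,"ty":0,"tz":0,"yaw":0,"claw":6}]}}

```text
time_s: 6.2
position: [0.5889, -0.1101, 0.2154]
tool_rot: [[-0.993, -0.114, 0.0], [-0.114, 0.993, -0.0], [-0.0, -0.0, -1.0]]
ft_force: [-0.1, -0.0, -0.1]
grip_width: 0.0602
gripper_force: 0.0
```

```bash
cat >> h.py <<'E'
U=np.array([np.cos(np.radians(6.5)),np.sin(np.radians(6.5))]);V=np.array([-U[1],U[0]])
H=.5943;VA=-.1766
def lean(W,vc,hu=H):
    P=W.reshape(-1,3);P=P[np.isfinite(P[:,0])]
    a,b,z=P[:,:2]@U-hu,P[:,:2]@V-vc,P[:,2]-.06
    r=np.hypot(a,z)
    k=(abs(b)<.052)&(r>.04)&(r<.125)&(z>.015)&(a>-.12)&(a<.1)
    Q=np.c_[a,b,z][k]
    for i in range(4):
        c=np.median(Q,0) if i==0 else Q.mean(0)
        n=np.linalg.svd(Q-c,full_matrices=False)[2][2]
        if n[0]<0:n=-n
        d=abs((Q-c)@n)
        Q=Q[d<max(.003,2.5*np.median(d))] if i<3 else Q
    return np.degrees(np.arctan2(n[0],n[2])),len(Q),d.std(),n@c
E
python3 - <<'E'
from h import *
for i in range(3):
    im,W,m,f=snap("scene"); print("A",lean(W,VA),"B",lean(W,VA+.18))
save(im[120:260,190:350].repeat(4,0).repeat(4,1),"s2.png");print(env.observe()["ft_force"])
E
```

```text
A (np.float64(62.15019019156873), 762, np.float64(0.000784161999563658), np.float64(0.012881427144874688)) B (np.float64(70.50791236852062), 934, np.float64(0.0007512137204164369), np.float64(0.013529993443766243))
A (np.float64(62.20655202547724), 770, np.float64(0.0008117906185216288), np.float64(0.013069847764749901)) B (np.float64(70.54080316005124), 921, np.float64(0.000756594450636231), np.float64(0.013367522016863727))
A (np.float64(62.01872210998117), 778, np.float64(0.0007938420292164078), np.float64(0.013352228429863871)) B (np.float64(70.23136933342093), 946, np.float64(0.0007440420281820105), np.float64(0.013783593340000108))
[-0.07167675  0.35860237 -0.05504077]
```

View pics/s2.png

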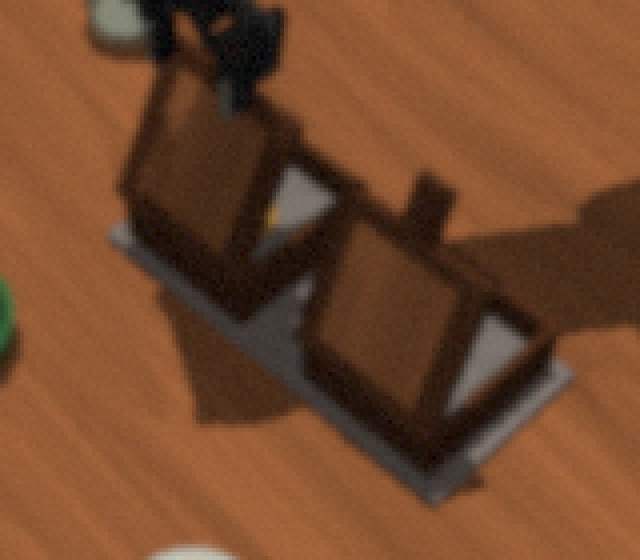

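Released from a hold at about 80°, lid A rests at 62.1° while the twin stands at 70.4°, so it springs back about 18°. I'll re-grip at 62° and hold at about 88.5°.

>>> {"api": "servo_tool", "payload": {"newtons": 25, "steps": [{"tx":-1.25,"ty":-0.14,"tz":0.1,"yaw":0,"claw":6},{"tx":-1.25,"ty":-0.14,"tz":-0.2,"yaw":0,"claw":6},{"tx":-1.25,"ty":-0.14,"tz":-0.3,"yaw":0,"claw":6},{"tx":-1.25,"ty":-0.15,"tz":-0.5,"yaw":0,"claw":6},{"tx":0,"ty":0,"tz":0,"yaw":0,"claw":6},{"tx":0,"ty":0,"tz":0,"yaw":0,"claw":4},{"tx":0,"ty":0,"tz":0,"yaw":0,"claw":3},{"tx":0,"ty":0,"tz":0,"yaw":0,"claw":2},{"tx":0,"ty":0,"tz":0,"yaw":0,"claw":2},{"tx":0,"ty":0,"tz":0,"yaw":0,"claw":2}]}}

```text
time_s: 7.35
position: [0.5396, -0.1169, 0.2068]
tool_rot: [[-0.993, -0.114, 0.001], [-0.114, 0.993, -0.002], [-0.001, -0.003, -1.0]]
ft_force: [-0.8, -5.7, 2.1]
grip_width: 0.0278
gripper_force: 28.8
```

>>> {"api": "servo_tool", "payload": {"newtons": 25, "steps": [{"tx":1.27,"ty":0.14,"tz":0.56,"yaw":0,"claw":2},{"tx":1.34,"ty":0.15,"tz":0.45,"yaw":0,"claw":2},{"tx":1.37,"ty":0.16,"tz":0.34,"yaw":0,"claw":2},{"tx":1.4,"ty":0.16,"tz":0.22,"yaw":0,"claw":2},{"tx":1.0,"ty":0.12,"tz":0.07,"yaw":0,"claw":2},{"tx":0.83,"ty":0.09,"tz":0.03,"yaw":0,"claw":2},{"tx":0,"ty":0,"tz":0,"yaw":0,"claw":2},{"tx":0,"ty":0,"tz":0,"yaw":0,"claw":2}]}}

```text
time_s: 8.15
position: [0.6112, -0.1089, 0.2228]
tool_rot: [[-0.994, -0.114, -0.001], [-0.114, 0.994, -0.002], [0.001, -0.002, -1.0]]
ft_force: [-2.0, -5.9, 0.6]
grip_width: 0.0272
gripper_force: 28.6
```

>>> {"api": "servo_tool", "payload": {"steps": [{"tx":0,"ty":0,"tz":0,"yaw":0,"claw":4},{"tx":0,"ty":0,"tz":0,"yaw":0,"claw":6},{"tx":0,"ty":0,"tz":0,"yaw":0,"claw":6},{"tx":0,"ty":0,"tz":0,"yaw":0,"claw":6},{"tx":0,"ty":0,"tz":0,"yaw":0,"claw":6},{"tx":0,"ty":0,"tz":0,"yaw":0,"claw":6},{"tx":0,"ty":0,"tz":0,"yaw":0,"claw":6}]}}

```text
time_s: 8.85
position: [0.611, -0.1077, 0.2231]
tool_rot: [[-0.993, -0.114, 0.0], [-0.114, 0.993, -0.0], [-0.0, -0.0, -1.0]]
ft_force: [0.5, 0.2, 0.2]
grip_width: 0.0602
gripper_force: 0.0
```

Run:
```python
from h import *
r=[]
for i in range(4):
    im,W,m,f=snap("scene"); r.append([*lean(W,VA)[:2],*lean(W,VA+.18)[:2]])
print(np.round(r,2));o=env.observe();print(o["position"],o["ft_force"],o["time_s"])
```

```text
[[ 72.6  708.    70.52 927.  ]
 [ 72.8  711.    70.22 927.  ]
 [ 72.88 709.    70.46 936.  ]
 [ 72.95 700.    70.35 915.  ]]
[ 0.61097297 -0.10767423  0.22303315] [ 0.23285863 -0.68921153 -0.57519028] 9.05
```

>>> {"api": "servo_tool", "payload": {"steps": [{"tx":0,"ty":0,"tz":2,"yaw":0,"claw":6},{"tx":0,"ty":0,"tz":3,"yaw":0,"claw":6},{"tx":0,"ty":0,"tz":3,"yaw":0,"claw":6},{"tx":-3,"ty":0,"tz":2,"yaw":0,"claw":6},{"tx":-4,"ty":0,"tz":0,"yaw":0,"claw":6},{"tx":-4,"ty":0,"tz":0,"yaw":0,"claw":6},{"tx":-4,"ty":0,"tz":0,"yaw":0,"claw":6},{"tx":-4,"ty":0,"tz":0,"yaw":0,"claw":6},{"tx":0,"ty":0,"tz":0,"yaw":0,"claw":6}]}}

```text
time_s: 9.95
position: [0.4176, -0.107, 0.3237]
tool_rot: [[-0.994, -0.113, 0.0], [-0.113, 0.994, -0.0], [-0.0, -0.0, -1.0]]
ft_force: [0.2, 1.0, 0.4]
grip_width: 0.0597
gripper_force: 0.0
```

Run:
```python
from h import *
r=[];Z=[];I=[]
for i in range(12):
    im,W,m,f=snap("scene"); r.append([*lean(W,VA),*lean(W,VA+.18)]);Z.append(W);I.append(im)
r=np.array(r);print(np.round(r.mean(0),4),np.round(r.std(0),3))
W=np.median(Z,0)
# tab end positions per lid: points with r>.14
P=W.reshape(-1,3);P=P[np.isfinite(P[:,0])]
for vc in(VA,VA+.18):
    a,b,z=P[:,:2]@U-H,P[:,:2]@V-vc,P[:,2]-.06;rr=np.hypot(a,z)
    k=(abs(b)<.011)&(rr>.14)&(rr<.17)&(z>.1);print("tab",k.sum(),np.degrees(np.arctan2(np.median(z[k]),-np.median(a[k]))),rr[k].max())
m=np.mean(I,0).astype(np.uint8)[120:260,190:350];save(cv2.resize(m,None,fx=4,fy=4,interpolation=2),"s3.png");print(env.observe()["position"])
```

```text
[7.276280e+01 7.466667e+02 8.000000e-04 1.310000e-02 7.037600e+01
 9.409167e+02 8.000000e-04 1.370000e-02] [0.164 7.576 0.    0.    0.145 8.713 0.    0.   ]
tab 62 77.44456509848318 0.16936173575168284
tab 77 75.40885467303889 0.16980868240141586
[ 0.42118487 -0.10768631  0.32286312]
```

View pics/s3.png

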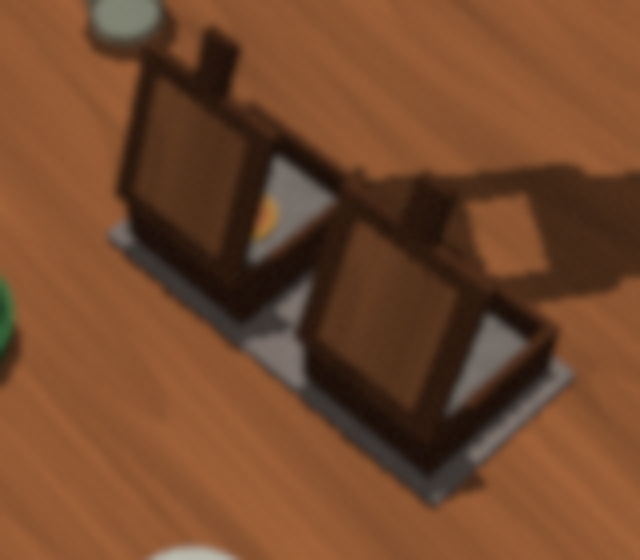

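Without the arm in view, lid A is at 72.8° and the twin at 70.4°. I'll re-grip and ease it about 2.4° (roughly 7 mm) towards shut.

>>> {"api": "servo_tool", "payload": {"newtons": 25, "steps": [{"tx":3.66,"ty":-0.14,"tz":0,"yaw":0,"claw":6},{"tx":3.66,"ty":-0.14,"tz":0,"yaw":0,"claw":6},{"tx":3.66,"ty":-0.13,"tz":0,"yaw":0,"claw":6},{"tx":3.66,"ty":-0.13,"tz":0,"yaw":0,"claw":6},{"tx":0,"ty":0,"tz":0,"yaw":0,"claw":6},{"tx":0,"ty":0,"tz":0,"yaw":0,"claw":6},{"tx":0,"ty":0,"tz":-3,"yaw":0,"claw":6},{"tx":0,"ty":0,"tz":-3,"yaw":0,"claw":6},{"tx":0,"ty":0,"tz":-2.6,"yaw":0,"claw":6},{"tx":0,"ty":0,"tz":-2,"yaw":0,"claw":6},{"tx":0,"ty":0,"tz":0,"yaw":0,"claw":6},{"tx":0,"ty":0,"tz":0,"yaw":0,"claw":4},{"tx":0,"ty":0,"tz":0,"yaw":0,"claw":3},{"tx":0,"ty":0,"tz":0,"yaw":0,"claw":2},{"tx":0,"ty":0,"tz":0,"yaw":0,"claw":2},{"tx":0,"ty":0,"tz":0,"yaw":0,"claw":2}]}}

```text
time_s: 12.15
position: [0.5677, -0.1139, 0.2189]
tool_rot: [[-0.993, -0.114, 0.003], [-0.114, 0.993, -0.002], [-0.003, -0.003, -1.0]]
ft_force: [-2.3, -4.2, 6.6]
grip_width: 0.028
gripper_force: 28.0
```

>>> {"api": "servo_tool", "payload": {"newtons": 25, "steps": [{"tx":-0.22,"ty":-0.02,"tz":-0.07,"yaw":0,"claw":2},{"tx":-0.22,"ty":-0.03,"tz":-0.07,"yaw":0,"claw":2},{"tx":-0.22,"ty":-0.03,"tz":-0.08,"yaw":0,"claw":2},{"tx":0,"ty":0,"tz":0,"yaw":0,"claw":2},{"tx":0,"ty":0,"tz":0,"yaw":0,"claw":2}]}}

```text
time_s: 12.65
position: [0.5618, -0.1145, 0.2171]
tool_rot: [[-0.993, -0.114, 0.005], [-0.114, 0.993, -0.002], [-0.005, -0.003, -1.0]]
ft_force: [-0.1, -2.6, 7.2]
grip_width: 0.0275
gripper_force: 28.1
```

>>> {"api": "servo_tool", "payload": {"steps": [{"tx":0,"ty":0,"tz":0,"yaw":0,"claw":4},{"tx":0,"ty":0,"tz":0,"yaw":0,"claw":6},{"tx":0,"ty":0,"tz":0,"yaw":0,"claw":6},{"tx":0,"ty":0,"tz":0,"yaw":0,"claw":6},{"tx":0,"ty":0,"tz":0,"yaw":0,"claw":6},{"tx":0,"ty":0,"tz":3,"yaw":0,"claw":6},{"tx":0,"ty":0,"tz":4,"yaw":0,"claw":6},{"tx":0,"ty":0,"tz":4,"yaw":0,"claw":6},{"tx":-4,"ty":0,"tz":0,"yaw":0,"claw":6},{"tx":-4,"ty":0,"tz":0,"yaw":0,"claw":6},{"tx":-4,"ty":0,"tz":0,"yaw":0,"claw":6},{"tx":-3,"ty":0,"tz":0,"yaw":0,"claw":6},{"tx":0,"ty":0,"tz":0,"yaw":0,"claw":6}]}}

```text
time_s: 13.95
position: [0.4083, -0.1134, 0.3255]
tool_rot: [[-0.994, -0.113, 0.0], [-0.113, 0.994, -0.001], [-0.0, -0.001, -1.0]]
ft_force: [-0.4, -0.1, 0.2]
grip_width: 0.0598
gripper_force: 0.0
```

```bash
cat > m.py <<'E'
from h import *
r=[];Z=[]
for i in range(12):
    im,W,m,f=snap("scene"); r.append([*lean(W,VA),*lean(W,VA+.18)]);Z.append(W)
r=np.array(r);print(np.round(r.mean(0),4),np.round(r.std(0),3))
P=np.median(Z,0).reshape(-1,3);P=P[np.isfinite(P[:,0])]
for vc in(VA,VA+.18):
    a,b,z=P[:,:2]@U-H,P[:,:2]@V-vc,P[:,2]-.06;rr=np.hypot(a,z)
    k=(abs(b)<.011)&(rr>.14)&(rr<.17)&(z>.1);print("tab",k.sum(),np.degrees(np.arctan2(np.median(z[k]),-np.median(a[k]))))
save(im,"last.png");print(env.observe()["position"],env.observe()["time_s"])
E
python3 m.py
```

```text
[7.055860e+01 7.600833e+02 8.000000e-04 1.320000e-02 7.048720e+01
 9.361667e+02 8.000000e-04 1.350000e-02] [ 0.182 11.191  0.     0.     0.184 12.909  0.     0.   ]
tab 63 75.44197709346419
tab 81 75.38653078978685
[ 0.41094894 -0.11388914  0.32469136] 14.55
```

The panel fits give 70.56° and 70.49°, and the tab bearings are 75.44° and 75.39°. The lids match, the arm is clear, and the twin hasn't moved, so I'm handing in.

```bash
python3 -c "
from rig import env
print(env.close_job())"
```

```text
the job is handed in; nothing more can be done
None
```

The shut case's lid now stands open by itself at about 70.6°, against 70.5° for the twin's lid by the same camera measurement; the arm touched only that lid, and the job was handed in at about 15 s.

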